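Lay out the pie shop's counter display

TASK

Lay out the counter display, left, right and front being as seen from the robot: set the wooden riser block in the middle of the slate stand's right panel with the small tart centred on top of it, and the loaf pie in the middle of the left panel, its length running front to back like the brass strip. Stand the lattice-topped round pie on the baking sheet directly in front of the big pie, in the middle of the free part; all stand upright and let go at the end; never tip a pie over, and leave the shaker, foil cups and ramekin where they are.

Things in the scene. Friction and masses are not known exactly. Their poses are not given: they have to be found in the camera images.
- round_pie_c (a point): Round pie in a bright foil cup, crust with a lattice of crossing strips on top: 65 mm across, 40 mm tall, 0.22 kg. The point is its centre, 20 mm above its underside; z is up. Starts upright on the bench. Straight sides: grip it across at any yaw.
- loaf_pie_c (a point): Oblong loaf pie in a foil tray, three slanting slits in its crust: 90 mm long (its x), 54 mm wide (its y), 36 mm tall, 0.26 kg. The point is its centre, 18 mm above its underside; z is up. Starts upright on the bench at any yaw. Grip it across its 54 mm width.
- tart_c (a point): Small round tart in a foil cup with a smooth dark brown filling: 48 mm across, 24 mm tall, 0.07 kg. The point is its centre, 12 mm above its underside; z is up. Starts upright on the bench.
- riser_c (a point): Dark wooden riser block, square 60 x 60 mm (sides along its x and y), 30 mm tall, plain flat top, 0.09 kg. The point is its centre, 15 mm above its underside; z is up. Starts flat on the bench at any yaw.
- slate_stand: Fixed stand: wooden slab 110 mm front to back (its x), 220 mm wide (its y), top 20 mm above the bench, two grey slate panels parted by a brass strip along x. Origin: centre of its underside, at bench level; -x edge is the front (robot side), +y is left. Middle of left panel: x 0, y +55 mm; of right panel: x 0, y -55 mm. Left or right of the sheet; turned up to 15 degrees.
- sheet: Fixed dark baking sheet with paper: 240 mm front to back (its x), 150 mm wide (its y), top 12 mm above the bench. Origin: centre of its underside, at bench level; -x edge is the front (robot side), +y is left. Big pie fixed on it, 120 mm across, 46 mm tall, centred at x +55 mm, y 0. Free part: x -120 to -5 mm, its middle at x -65 mm, y 0. Turned up to 15 degrees.
- shaker_c (a point): Bystander, leave alone: steel shaker, 39 mm across, 78 mm tall, standing loose on the bench between the robot and the targets. The point is half-way up.
- cups_c (a point): Bystander, leave alone: stack of empty foil cups, 69 mm across, 46 mm tall, beyond the work on the left. The point is half-way up.
- ramekin_c (a point): Bystander, leave alone: small empty white ramekin, 76 mm across, 42 mm tall, beyond the work on the right. The point is half-way up.
Mind the look-alikes: they are no part of the job. Leave any green look-alike of the part that bears tart_c alone. What is shaped like the part that bears loaf_pie_c but green is not meant.

How it is judged:
By the outcome, as a careful person would: the job done as asked, in the order asked, and still so for the second after the job is handed in, with the robot touching nothing.
It also fails if it takes over 96 s, if anything falls off the work surface, if the arm or the gripper's body presses on something with over 40 N, if the wrist force passes 120 N, or if a joint passes its speed limit or range.

ROBOT

A 7-joint arm with a two-finger parallel gripper is mounted at the origin on the work surface. World frame = base frame: x ahead of the robot, y to its left, z up, the work surface at z = 0. Lengths are in m, angles in degrees, forces in N, time in s.
With the tool pointing down it reaches from about 0.425 to 0.875 m from the base axis. Payload 4.7 kg.
Tool frame: the origin (TCP) lies midway between the tips of the shut fingers; the grasp point (between the pads) lies r.pinch_z behind it (r.pinch_z is the distance from the TCP to the grasp point, in m); z points along the fingers, y is the direction in which the jaws open and shut (so a half turn about z gives the same grasp; the last joint's range is limited). The gripper opens to 85 mm and grips with 20 to 120 N. Pads are 22 mm wide; open, the fingers measure 114 mm over their backs; the gripper's body (76 mm by 85 mm) begins 54 mm behind the grasp point. The pads swing forward as they close: fully open they stand 13 mm farther back than shut.
Start: joints at [70.594, 18.392, -4.016, 83.108, 1.295, 78.541, -3.26], TCP at [0.225, -0.61, 0.231] pointing down, gripper open.
Joint ranges: [-163.93, 163.93], [-17.29, 119.83], [-79.2, 71.16], [3.27, 140.29], [-89.18, 269.18], [5.43, 117.66], [-154.24, 154.24]. Speed limits (degrees/s): [147.25, 147.25, 180, 180, 180, 180, 180].

INTERFACE

Orientations are given as [roll, pitch, yaw] about the fixed x, y, z axes, in that order (R = Rz(yaw) Ry(pitch) Rx(roll)).
In Python, from station import r gives the robot as it stands. The module is installed in compiled form; this text tells all that it offers.
- The arm moves only by the tool step_arm, never from a script. Its argument "steps" is text: rows parted by semicolons, each of 7 numbers parted by spaces: the shift along the tool's x, y, z in m, then the turn, a rotation vector about the tool's x, y, z in degrees, then the opening, from 0 (shut) to 1 (fully open). A call has exactly 10 rows; each row shifts and turns the commanded pose from where the row before left it, along the tool's axes as they then stand; what a row does not reach is not made up. A row lasts 1/12 s, in which the tool goes at most 41.7 mm and 7.16 degrees, less where a joint would pass 70% of its speed; a pose out of reach is approached as far as the arm can. A call with a gripper value outside its range is refused whole. The fingers move at their own pace and stop on an object; "newtons" is the grip in N (left out, the last holds). Time passes only in rows, so rows that do not move let the fingers close, or fill a call up. It gives the time, the measured TCP pose, the force and the opening at its end, in the units of the state.
- r.get_obs(): the state, without advancing time (a new reading comes with each control period).
- r.get_image(name): name is "side" or "top" or "wrist"; returns the picture (384x512x3 uint8, red, green, blue); there is no depth.
- r.get_calibration(name): a dict with "K" (3x3 intrinsics, pixels), "k1" (the pictures are not rectified: a ray, as slopes to the right and down, at radius r is drawn at 1 + k1 r^2 times it, then the intrinsics apply), "origin" and "attitude" of the camera in the world; the wrist camera has in their place "tool_from_camera" (4x4, takes a point from camera to tool coordinates, whose origin is the TCP and whose axes are the flange's). Camera axes: x right, y up, looking along -z (the intrinsics and any distortion apply to the point x, -y, -z); pixel columns grow to the right and rows downward; lengths in m; the calibration is good to about 2 mm. A picture is of the moment at which its call begins: read the wrist's pose just before it. get_calibration takes no time and is no camera call.
- r.hand_in(): hands the job in, once; it reports no verdict.
The state is a dict: "clock": time; "joints": joint angles; "dq": joint speeds; "effort": joint torques, N m; "tcp_pos": TCP position; "tcp_rot": TCP orientation; "ft_force": force on the tool from outside, world axes, zero at the start; "moment": the same for the moment, N m; "grip_width": opening from 0.0 (shut) to 1.0 (fully open).
Only numpy, scipy, OpenCV 4.12 (cv2) and the standard library are available. Lean on these libraries where they do the work, as an engineer would, in place of code of your own. Each camera call takes 0.05 s, during which the arm holds its last target.

## Working session

There is one attempt and no reset: what is moved stays moved. The work goes in short steps, Python scripts to look and compute and a tool call to move; the robot and the scene stay as the last step left them, time stands still between calls to the robot, and variables do not carry over. Pictures are saved under pics/ and viewed, and the job is handed in when it is done.

Besides the shell and the picture viewer there is one more tool, called after "Call:" by a JSON object that holds its "name" and its "arguments". step_arm: Moves the arm, as the interface text tells. Its arguments: {"type":"object","properties":{"steps":{"type":"string"},"newtons":{"type":"number"}},"required":["steps"]}

```bash
mkdir -p pics; python3 - <<'E'
from station import r
import cv2, numpy as np
o=r.get_obs(); print(o, r.pinch_z)
for n in ("top","side","wrist"):
    im=r.get_image(n); cv2.imwrite(f"pics/{n}0.png",im[:,:,::-1]); c=r.get_calibration(n); print(n,c)
E
```

```text
{'clock': 0.0, 'joints': array([70.59534428, 18.43867659, -4.01456072, 83.17530121,  1.29681496,
       78.53920677, -3.25866197]), 'dq': array([ 0.05024215, -0.00999754, -0.00899124,  0.04810567,  0.0953159 ,
       -0.00105124,  0.06250243]), 'effort': array([ 5.70966813e-05, -4.93580997e+01, -3.82177150e-01, -3.14336407e+01,
        1.30193867e-02,  1.11988085e-02, -2.12042330e-06]), 'tcp_pos': array([ 0.22432692, -0.60949858,  0.2302242 ]), 'tcp_rot': array([-1.79892154e+02,  7.77943008e-03,  2.02152006e+01]), 'ft_force': array([ 0.51243274, -0.03566173,  0.61473775]), 'moment': array([0.02701573, 0.00794587, 0.04193117]), 'grip_width': 1.0007398530053058} 0.0187
top {'K': array([[376.96695984,   0.        , 257.2842452 ],
       [  0.        , 376.96695984, 195.35168425],
       [  0.        ,   0.        ,   1.        ]]), 'k1': -0.053616937917178066, 'origin': array([0.46134919, 0.03038403, 1.03301995]), 'attitude': array([  4.29794362,   1.08736592, -90.11547021])}
side {'K': array([[427.77578034,   0.        , 262.01704686],
       [  0.        , 427.77578034, 192.62274222],
       [  0.        ,   0.        ,   1.        ]]), 'k1': 0.03641820899634943, 'origin': array([0.48238021, 1.21018224, 0.75531174]), 'attitude': array([  59.18597404,    0.80038971, -179.64090395])}
wrist {'K': array([[312.70668389,   0.        , 252.21282259],
       [  0.        , 312.70668389, 200.98674146],
       [  0.        ,   0.        ,   1.        ]]), 'k1': 0.013768531125759603, 'tool_from_camera': array([[-8.56581197e-04,  9.48308830e-01,  3.17347805e-01,
         8.23336929e-02],
       [ 9.99999572e-01,  9.23086294e-04, -5.92096522e-05,
         7.18321881e-05],
       [-3.49088445e-04,  3.17347618e-01, -9.48309215e-01,
        -1.43011608e-01],
       [ 0.00000000e+00,  0.00000000e+00,  0.00000000e+00,
         1.00000000e+00]])}
```

View pics/top0.png

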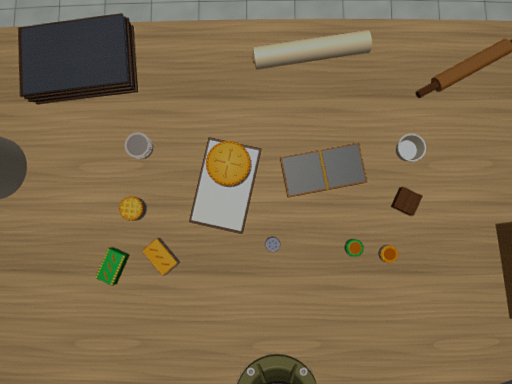

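View pics/side0.png

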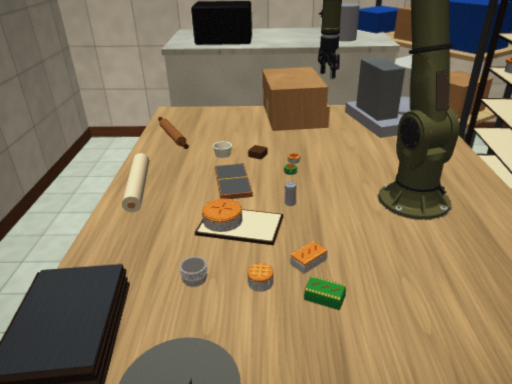

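View pics/wrist0.png

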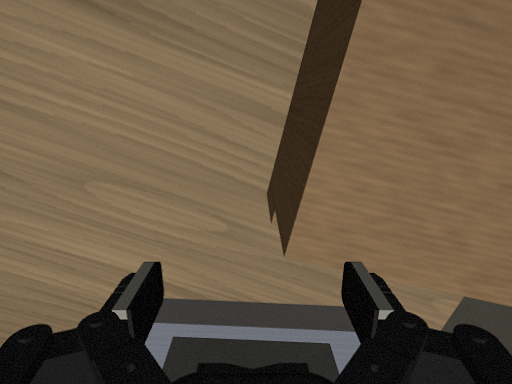

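```bash
cat > h.py <<'E'
import cv2, numpy as np
from station import r
from scipy.spatial.transform import Rotation as Ro
def cam(n,obs=None):
    c=r.get_calibration(n)
    if n=='wrist':
        T=np.eye(4); T[:3,:3]=Ro.from_euler('xyz',obs['tcp_rot'],degrees=True).as_matrix(); T[:3,3]=obs['tcp_pos']
        M=T@np.array(c['tool_from_camera']); R,o=M[:3,:3],M[:3,3]
    else:
        R=Ro.from_euler('xyz',c['attitude'],degrees=True).as_matrix(); o=np.array(c['origin'])
    return c['K'],c['k1'],R,o
def toplane(C,uv,z):
    K,k1,R,o=C
    p=cv2.undistortPoints(np.array(uv,float).reshape(-1,1,2),K,np.array([k1,0,0,0,0.]))[:,0]
    d=np.c_[p[:,0],-p[:,1],-np.ones(len(p))]@R.T
    return (o+d*((z-o[2])/d[:,2])[:,None])
def proj(C,P):
    K,k1,R,o=C
    q=(np.atleast_2d(P)-o)@R; s=np.c_[q[:,0]/-q[:,2],-q[:,1]/-q[:,2]]
    s=s*(1+k1*(s**2).sum(1))[:,None]
    return s*[K[0,0],K[1,1]]+[K[0,2],K[1,2]]
E
python3 - <<'E'
from h import *
im=cv2.imread('pics/top0.png')
cv2.imwrite('pics/ca.png',cv2.resize(im[125:290,90:290],None,fx=3.6,fy=3.6,interpolation=cv2.INTER_NEAREST))
cv2.imwrite('pics/cb.png',cv2.resize(im[125:270,260:440],None,fx=4,fy=4,interpolation=cv2.INTER_NEAREST))
E
```

```text
(no output)
```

View pics/ca.png

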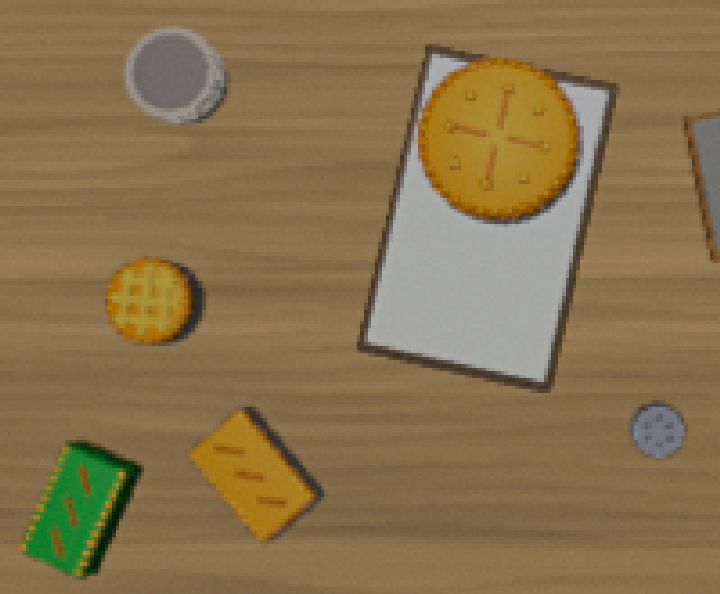

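View pics/cb.png

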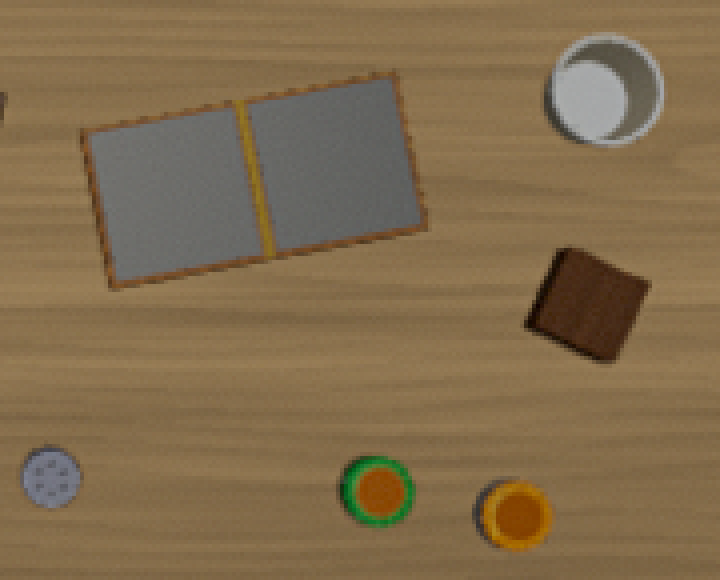

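```bash
cat > m.py <<'E'
from h import *
im=cv2.imread('pics/top0.png'); C=cam('top')
hsv=cv2.cvtColor(im,cv2.COLOR_BGR2HSV).astype(int); H,S,V=hsv[...,0],hsv[...,1],hsv[...,2]
for n,p in dict(loaf=(160,257),lat=(132,208),tart=(398-12,254),wood=(300,230),slateL=(300,175),paper=(220,210),riser=(407,201),riserside=(395,204),shaker=(272,244),frame=(240,231),tartrim=(382,256),stedge=(281,170)).items(): print(n,hsv[p[1],p[0]])
def box(m,x0,y0,x1,y1):
    q=np.zeros(m.shape,np.uint8); q[y0:y1,x0:x1]=m[y0:y1,x0:x1]
    n,l,st,ce=cv2.connectedComponentsWithStats(q); k=1+np.argmax(st[1:,4]); q=(l==k).astype(np.uint8)
    c=max(cv2.findContours(q,0,1)[0],key=cv2.contourArea); f=np.zeros_like(q); cv2.drawContours(f,[c],-1,1,-1)
    return c,f
def rect(name,m,b,z):
    c,f=box(m,*b); ys,xs=np.nonzero(f); P=toplane(C,np.c_[xs,ys],z)[:,:2]
    (cx,cy),(w,h),a=cv2.minAreaRect((P*1000).astype(np.float32))
    ev,E=np.linalg.eigh(np.cov(P.T)); v=E[:,1]
    print(name,'centroid',P.mean(0).round(4),'rect',round(cx,1),round(cy,1),round(w,1),round(h,1),round(a,1),'axis',np.degrees(np.arctan2(v[1],v[0])).round(1),'std dims',np.sqrt(12*ev).round(4), 'std circle',(4*np.sqrt(ev)).round(4))
    return P
org=(H<28)&(S>185)&(V>140)
rect('loaf',org,(135,230,185,280),.036)
rect('round',org,(110,190,155,228),.040)
rect('big',org,(195,130,260,190),.058)
rect('tart',org|((S>200)&(V>100)),(375,240,402,268),.024)
rect('riser',(V<95)&(H<20),(385,180,430,220),.030)
rect('riserbright',(V<95)&(V>48)&(H<20),(385,180,430,220),.030)
gr=(S<45)
rect('slateL',gr,(275,140,323,200),.020)
rect('slateR',gr,(323,135,372,200),.020)
sh=(S<60)|org|(V<85)
rect('sheet',sh,(180,130,268,240),.012)
rect('shaker',gr|(H>100),(262,235,283,255),.078)
cv2.imwrite('pics/m.png',cv2.resize(np.hstack([(sh[125:290,90:290]*255).astype(np.uint8),(((V<95)&(H<20)|gr)[125:290,260:440]*255).astype(np.uint8)]),None,fx=2,fy=2))
E
python3 m.py
```

```text
loaf [ 16 232 144]
lat [ 24 167 169]
tart [ 16 255 133]
wood [ 18 114 132]
slateL [ 23   9 110]
paper [ 53   6 167]
riser [ 11 169  74]
riserside [ 14 179  74]
shaker [115  25 131]
frame [12 62 82]
tartrim [ 20 242 162]
stedge [ 18 110 139]
loaf centroid [0.3749 0.3093] rect 374.9 309.3 84.9 50.6 41.0 axis -138.9 std dims [0.0506 0.0849] std circle [0.0584 0.098 ]
round centroid [0.5035 0.3881] rect 503.4 389.0 58.8 60.1 0.0 axis -151.0 std dims [0.0532 0.0535] std circle [0.0615 0.0617]
big centroid [0.6215 0.1261] rect 621.5 126.6 112.5 112.6 33.7 axis -169.3 std dims [0.0978 0.0991] std circle [0.1129 0.1144]
tart centroid [ 0.3805 -0.3   ] rect 379.8 -300.4 43.0 42.3 89.6 axis 101.6 std dims [0.039 0.04 ] std circle [0.045  0.0462]
riser centroid [ 0.5204 -0.3478] rect 520.3 -348.0 66.4 63.7 64.9 axis 86.2 std dims [0.0626 0.0655] std circle [0.0723 0.0757]
riserbright centroid [ 0.5196 -0.3504] rect 520.3 -348.4 65.7 63.8 64.5 axis 140.3 std dims [0.0594 0.0636] std circle [0.0686 0.0734]
slateL centroid [ 0.5978 -0.0748] rect 597.7 -75.6 100.6 98.5 10.4 axis 166.2 std dims [0.0969 0.1008] std circle [0.1119 0.1164]
slateR centroid [ 0.6177 -0.1834] rect 617.9 -183.3 100.9 97.2 10.6 axis -170.4 std dims [0.0973 0.1009] std circle [0.1123 0.1165]
sheet centroid [0.5656 0.1379] rect 568.7 137.5 149.9 241.9 77.5 axis 167.5 std dims [0.1486 0.2364] std circle [0.1716 0.2729]
shaker centroid [0.4103 0.0112] rect 410.3 11.6 35.2 35.1 89.9 axis -173.2 std dims [0.032  0.0325] std circle [0.037  0.0375]
```

View pics/m.png

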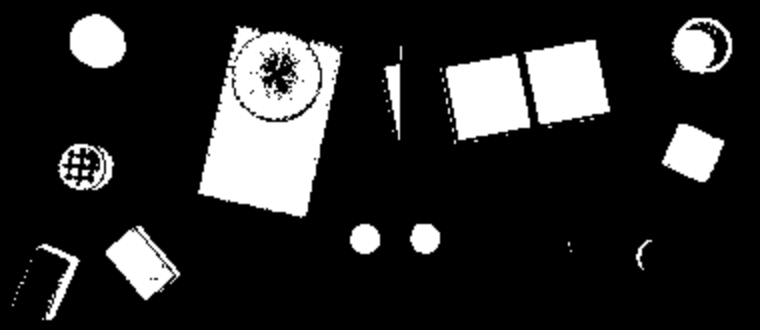

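```bash
cat >> h.py <<'E'
def d(x,y,z,yaw,first=True):
    o=r.get_obs(); R=Ro.from_euler('xyz',o['tcp_rot'],degrees=True)
    T=Ro.from_euler('xyz',[180,0,yaw],degrees=True)
    dw=np.array([x,y,z])-o['tcp_pos']; rv=(R.inv()*T).as_rotvec(degrees=True)
    print('t',round(o['clock'],2),'pos',o['tcp_pos'].round(4),'rot',o['tcp_rot'].round(1),'j7',o['joints'][6].round(0),'F',o['ft_force'].round(1),'g',round(o['grip_width'],3))
    print(' turn(tool)',rv.round(2),' then shift(new tool)mm',(T.inv().apply(dw)*1000).round(1),' | shift in present tool',(R.inv().apply(dw)*1000).round(1))
E
python3 -c "
from h import *
d(.52,-.349,.13,64.7)"
```

```text
t 0.15 pos [ 0.2244 -0.6096  0.2305] rot [-179.9    0.    20.2] j7 -3.0 F [-0.2  0.1 -0.3] g 1.002
 turn(tool) [-8.000e-02 -3.000e-02 -4.448e+01]  then shift(new tool)mm [361.9 155.9 100.5]  | shift in present tool [ 367.4 -142.3  100.6]
```

Call:
{"name": "step_arm", "arguments": {"steps": "0 0 0 0 0 -6.35 1;0 0 0 0 0 -6.35 1;0 0 0 0 0 -6.35 1;0 0 0 0 0 -6.35 1;0 0 0 0 0 -6.35 1;0 0 0 0 0 -6.35 1;0 0 0 0 0 -6.35 1;0.028 0.012 0.005 0 0 0 1;0.028 0.012 0.005 0 0 0 1;0.028 0.012 0.005 0 0 0 1"}}

```text
clock: 0.98
tcp_pos: [0.2931, -0.5489, 0.2157]
tcp_rot: [-180.0, -0.0, 64.6]
ft_force: [-0.3, -0.8, 0.1]
grip_width: 1.002
```

Call:
{"name": "step_arm", "arguments": {"steps": "0.028 0.012 0.008 0 0 0 1;0.028 0.012 0.008 0 0 0 1;0.028 0.012 0.008 0 0 0 1;0.028 0.012 0.008 0 0 0 1;0.028 0.012 0.008 0 0 0 1;0.028 0.012 0.008 0 0 0 1;0.028 0.012 0.008 0 0 0 1;0.028 0.012 0.01 0 0 0 1;0.028 0.012 0.01 0 0 0 1;0.026 0.012 0.01 0 0 0 1"}}

```text
clock: 1.82
tcp_pos: [0.5214, -0.3479, 0.1297]
tcp_rot: [-180.0, -0.0, 64.7]
ft_force: [0.1, 0.7, -1.0]
grip_width: 1.002
```

```bash
cat > look.py <<'E'
import sys
from h import *
o=r.get_obs(); im=r.get_image('wrist'); n=sys.argv[1]
cv2.imwrite(f'pics/{n}.png',im[:,:,::-1]); np.save(f'pics/{n}.npy',np.r_[o['tcp_pos'],o['tcp_rot']])
print(o['clock'],o['tcp_pos'].round(4),o['tcp_rot'].round(1))
E
python3 look.py w1; python3 -c "
from h import *
d(.52,-.349,.13,64.7)"
```

```text
1.8167 [ 0.5214 -0.3479  0.1297] [-180.    -0.    64.7]
t 1.87 pos [ 0.526  -0.3408  0.1275] rot [-179.9   -0.4   65.1] j7 0.0 F [ 3.1  4.6 -0.1] g 1.001
 turn(tool) [-0.07 -0.36  0.45]  then shift(new tool)mm [-10.   -1.9  -2.5]  | shift in present tool [-9.9 -2.  -2.5]
```

View pics/w1.png

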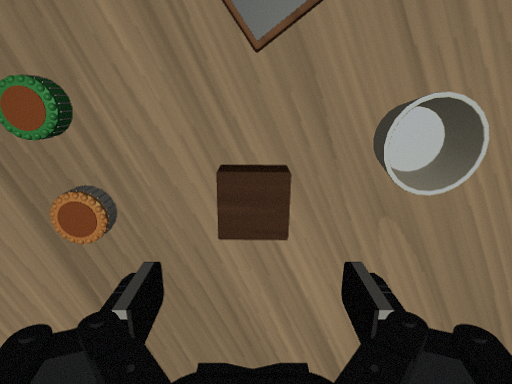

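```bash
cat >> h.py <<'E'
def wcam(n):
    v=np.load(f'pics/{n}.npy'); return cam('wrist',dict(tcp_pos=v[:3],tcp_rot=v[3:]))
def blob(C,m,b,z):
    q=np.zeros(m.shape,np.uint8); x0,y0,x1,y1=b; q[y0:y1,x0:x1]=m[y0:y1,x0:x1]
    n,l,st,ce=cv2.connectedComponentsWithStats(q); q=(l==1+np.argmax(st[1:,4])).astype(np.uint8)
    c=max(cv2.findContours(q,0,1)[0],key=cv2.contourArea)
    P=toplane(C,c[:,0],z)[:,:2]; hull=(P*1000).astype(np.float32)
    print('px rect',cv2.boundingRect(c),'minrect',cv2.minAreaRect(hull),'circle',cv2.minEnclosingCircle(hull)); return P
E
python3 - <<'E'
from h import *
im=cv2.imread('pics/w1.png'); V=im.max(2)
print(V[160:180,255],V[230:245,255],V[200,210:225],V[200,284:296])
C=wcam('w1')
m=(V<75); blob(C,(m&(V>32)),(200,150,310,250),.03)
print(toplane(C,[(218,172),(290,172),(290,240),(219,240)],.03))
# tart
hsv=cv2.cvtColor(im,cv2.COLOR_BGR2HSV); S=hsv[...,1]
blob(C,(S>190)&(hsv[...,2]>60),(45,185,125,250),.024)
E
```

```text
[121 125 121 128  94  39  26  26  30  31  31  37  53  59  52  58  59  59
  60  59] [ 54  53  55  57  61  60  58  54  55  76 113 131 130 126 126] [133 133 131 129 126 123 115  65  49  53  55  54  50  53  55] [ 59  57  56  59  55  76 115 134 133 128 131 131]
px rect (217, 167, 74, 73) minrect ((521.5685424804688, -350.2983703613281), (62.66377258300781, 59.16749572753906), 64.3487777709961) circle ((521.42041015625, -350.94134521484375), 41.55191421508789)
[[ 0.50810458 -0.31385764  0.03      ]
 [ 0.55973409 -0.3383335   0.03      ]
 [ 0.53635716 -0.39297761  0.03      ]
 [ 0.4815832  -0.3670049   0.03      ]]
px rect (82, 205, 8, 5) minrect ((392.58465576171875, -293.8477478027344), (3.099954605102539, 5.772059917449951), 55.68061447143555) circle ((391.9665222167969, -294.75323486328125), 2.921560764312744)
```

Call:
{"name": "step_arm", "arguments": {"steps": "0 0 0 0 0 0 1;-0.002 0.002 0.01 0 0 0 1;0 0 0.015 0 0 0 1;0 0 0.015 0 0 0 1;0 0 0.015 0 0 0 1;0 0 0.015 0 0 0 1;0 0 0.01 0 0 0 1;0 0 0 0 0 0 1;0 0 0 0 0 0 1;0 0 0 0 0 0 1"}}

```text
clock: 2.7
tcp_pos: [0.5216, -0.3532, 0.0512]
tcp_rot: [179.9, 0.0, 64.6]
ft_force: [0.1, -0.4, 0.1]
grip_width: 1.0
```

```bash
python3 look.py w2; python3 -c "
from h import *
d(.521,-.352,.004,64.7)"
```

```text
2.7 [ 0.5216 -0.3532  0.0512] [179.9   0.   64.6]
t 2.75 pos [ 0.5219 -0.3531  0.0515] rot [179.9   0.   64.6] j7 -1.0 F [0.3 1.  0. ] g 1.002
 turn(tool) [ 0.11  0.03 -0.07]  then shift(new tool)mm [ 0.6 -1.3 47.5]  | shift in present tool [ 0.6 -1.4 47.5]
```

View pics/w2.png

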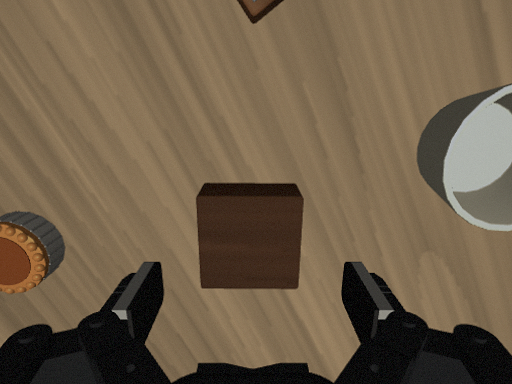

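```bash
python3 - <<'E'
from h import *
P=toplane(wcam('w2'),[(197,195),(303,195),(299,288),(201,288)],.03); print(P.round(4),P.mean(0))
E
```

```text
[[ 0.5078 -0.3127  0.03  ]
 [ 0.5604 -0.3378  0.03  ]
 [ 0.5354 -0.3918  0.03  ]
 [ 0.4815 -0.366   0.03  ]] [ 0.52125472 -0.35209717  0.03      ]
```

Call:
{"name": "step_arm", "arguments": {"steps": "0 0 0.012 0 0 0 1;0 0 0.012 0 0 0 1;0 0 0.012 0 0 0 1;0 0 0.007 0 0 0 1;0 0 0.004 0 0 0 1;0 0 0 0 0 0 1;0 0 0 0 0 0 0;0 0 0 0 0 0 0;0 0 0 0 0 0 0;0 0 0 0 0 0 0", "newtons": 35}}

```text
clock: 3.58
tcp_pos: [0.522, -0.3526, 0.0041]
tcp_rot: [179.9, 0.0, 64.7]
ft_force: [-0.9, -0.4, 1.7]
grip_width: 0.695
```

Call:
{"name": "step_arm", "arguments": {"steps": "0 0 0 0 0 0 0;0 0 0 0 0 0 0;0 0 0 0 0 0 0;0 0 0 0 0 0 0;0 0 -0.01 0 0 0 0;0 0 -0.01 0 0 0 0;0 0 -0.01 0 0 0 0;0 0 -0.01 0 0 0 0;0 0 0 0 0 0 0;0 0 0 0 0 0 0", "newtons": 35}}

```text
clock: 4.42
tcp_pos: [0.522, -0.3527, 0.0445]
tcp_rot: [179.9, 0.0, 64.7]
ft_force: [-0.1, -0.1, -1.1]
grip_width: 0.7
```

```bash
python3 look.py w3; python3 -c "
from h import *
d(.6177,-.1834,.13,100.4)"
```

```text
4.4167 [ 0.522  -0.3527  0.0445] [179.9   0.   64.7]
t 4.47 pos [ 0.5214 -0.3524  0.0436] rot [180.    0.   64.7] j7 -1.0 F [ 0.1 -0.8 -1. ] g 0.695
 turn(tool) [ 2.000e-02  2.000e-02 -3.574e+01]  then shift(new tool)mm [148.8 125.2 -86.4]  | shift in present tool [193.9  14.7 -86.4]
```

View pics/w3.png

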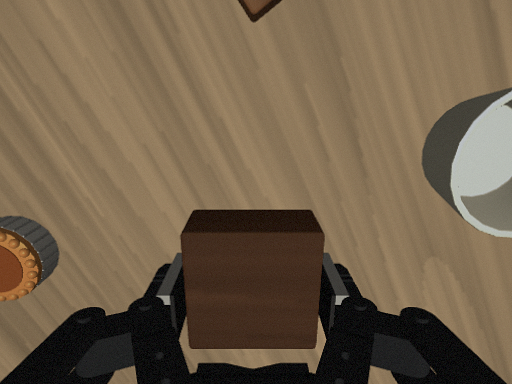

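Call:
{"name": "step_arm", "arguments": {"steps": "0 0 -0.03 0 0 0 0;0 0 -0.03 0 0 0 0;0 0 -0.026 0 0 -7.1 0;0 0 0 0 0 -7.1 0;0 0 0 0 0 -7.1 0;0 0 0 0 0 -7.1 0;0 0 0 0 0 -7.1 0;0.025 0.021 0 0 0 -0.2 0;0.025 0.021 0 0 0 0 0;0.025 0.021 0 0 0 0 0"}}

```text
clock: 5.3
tcp_pos: [0.5696, -0.2668, 0.1284]
tcp_rot: [-179.9, -0.1, 100.2]
ft_force: [-0.0, -0.3, -1.2]
grip_width: 0.695
```

Call:
{"name": "step_arm", "arguments": {"steps": "0.025 0.021 0 0 0 0 0;0.025 0.021 0 0 0 0 0;0.024 0.02 0 0 0 0 0;0 0 0 0 0 0 0;0 0 0 0 0 0 0;0 0 0 0 0 0 0;0 0 0 0 0 0 0;0 0 0 0 0 0 0;0 0 0 0 0 0 0;0 0 0 0 0 0 0"}}

```text
clock: 6.13
tcp_pos: [0.6173, -0.1843, 0.1293]
tcp_rot: [-180.0, 0.0, 100.3]
ft_force: [-0.5, -0.0, -0.9]
grip_width: 0.692
```

```bash
python3 look.py w4; python3 -c "
from h import *
d(.6177,-.1834,.13,100.4)"
```

```text
6.1333 [ 0.6173 -0.1843  0.1293] [-180.     0.   100.3]
t 6.18 pos [ 0.6174 -0.184   0.1293] rot [-180.     0.   100.3] j7 15.0 F [ 0.1  0.1 -0.4] g 0.694
 turn(tool) [-0.01  0.01 -0.11]  then shift(new tool)mm [ 0.6  0.4 -0.7]  | shift in present tool [ 0.6  0.4 -0.7]
```

View pics/w4.png

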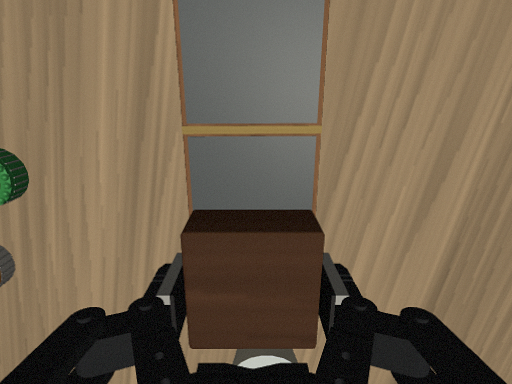

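```bash
python3 - <<'E'
from h import *
C=wcam('w4')
P=toplane(C,[(182,131),(321,130),(175,0),(329,0),(188,190),(317.5,190)],.02); print(P.round(4))
a=P[1]-P[0]; print(np.linalg.norm(a),np.degrees(np.arctan2(a[1],a[0])))
for i in (2,4):
  pass
l=P[2]-P[4]; q=P[3]-P[5]; print([np.degrees(np.arctan2(v[1],v[0]))-90 for v in (l,q)])
o=(P[0]+P[1])/2; t=np.radians(10.4); print(o, o+.055*np.array([np.sin(t),-np.cos(t),0]), o+.055*np.array([-np.sin(t),np.cos(t),0]))
E
```

```text
[[ 0.5534 -0.1394  0.02  ]
 [ 0.6614 -0.1192  0.02  ]
 [ 0.5393 -0.0513  0.02  ]
 [ 0.6448 -0.0323  0.02  ]
 [ 0.5636 -0.187   0.02  ]
 [ 0.6707 -0.1677  0.02  ]]
0.1098273808311771 10.621763000357557
[np.float64(10.126870097314963), np.float64(10.814111221641184)]
[ 0.60740422 -0.12931556  0.02      ] [ 0.61733277 -0.18341199  0.02      ] [ 0.59747566 -0.07521913  0.02      ]
```

Call:
{"name": "step_arm", "arguments": {"steps": "0.0005 0.0005 0.015 0 0 -0.1 0;0 0 0.02 0 0 0 0;0 0 0.02 0 0 0 0;0 0 0.02 0 0 0 0;0 0 0.015 0 0 0 0;0 0 0.008 0 0 0 0;0 0 0.004 0 0 0 0;0 0 0.0015 0 0 0 0;0 0 0 0 0 0 0;0 0 0 0 0 0 0"}}

```text
clock: 7.02
tcp_pos: [0.6189, -0.1828, 0.027]
tcp_rot: [179.9, 0.1, 100.5]
ft_force: [0.5, 0.2, -0.9]
grip_width: 0.696
```

```bash
python3 -c "
from h import *
d(.6175,-.1834,.025,100.4)"
```

```text
t 7.02 pos [ 0.6189 -0.1828  0.027 ] rot [1.799e+02 1.000e-01 1.005e+02] j7 13.0 F [ 0.5  0.2 -0.9] g 0.696
 turn(tool) [0.09 0.05 0.06]  then shift(new tool)mm [-0.3 -1.5  2. ]  | shift in present tool [-0.3 -1.5  2. ]
```

Call:
{"name": "step_arm", "arguments": {"steps": "0 -0.0007 0.001 0 0 0 0;0 0 0.001 0 0 0 0;0 0 0 0 0 0 0;0 0 0 0 0 0 0.8;0 0 0 0 0 0 0.9;0 0 0 0 0 0 1;0 0 0 0 0 0 1;0 0 0 0 0 0 1;0 0 0 0 0 0 1;0 0 0 0 0 0 1"}}

```text
clock: 7.85
tcp_pos: [0.6174, -0.1828, 0.0238]
tcp_rot: [180.0, 0.0, 100.5]
ft_force: [0.7, 0.0, 0.2]
grip_width: 1.003
```

Call:
{"name": "step_arm", "arguments": {"steps": "0 0 -0.01 0 0 0 1;0 0 -0.02 0 0 0 1;0 0 -0.025 0 0 0 1;0 0 -0.025 0 0 0 1;0 0 -0.025 0 0 0 1;0 0 0 0 0 0 1;0 0 0 0 0 0 1;0 0 0 0 0 0 1;0 0 0 0 0 0 1;0 0 0 0 0 0 1"}}

```text
clock: 8.68
tcp_pos: [0.6165, -0.1827, 0.1275]
tcp_rot: [-179.9, -0.1, 100.5]
ft_force: [-0.8, 0.3, -0.1]
grip_width: 1.001
```

```bash
python3 look.py w5; python3 -c "
from h import *
d(.3805,-.300,.13,100.4)"
```

```text
8.6833 [ 0.6165 -0.1827  0.1275] [-1.799e+02 -1.000e-01  1.005e+02]
t 8.73 pos [ 0.6167 -0.1826  0.1276] rot [-1.799e+02 -1.000e-01  1.005e+02] j7 15.0 F [0.3 1.  0.9] g 1.001
 turn(tool) [-0.11 -0.06  0.07]  then shift(new tool)mm [ -72.8 -253.5   -2.4]  | shift in present tool [ -72.5 -253.6   -2. ]
```

View pics/w5.png

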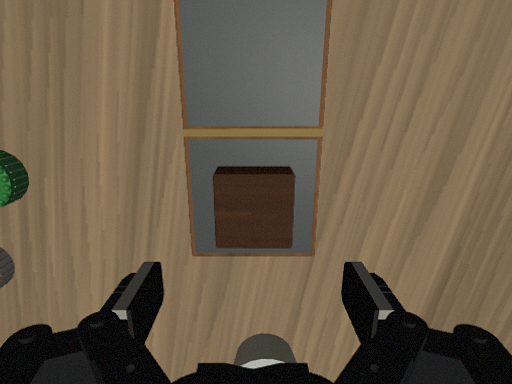

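```bash
python3 - <<'E'
from h import *
C=wcam('w5')
P=toplane(C,[(213.5,175),(295,175),(293.5,248),(215.5,248)],.05);print(P.round(4),P.mean(0))
Q=toplane(C,[(183,133),(323,132)],.02);t=np.radians(10.4);print(Q.mean(0), Q.mean(0)+.055*np.array([np.sin(t),-np.cos(t),0]))
Q=toplane(C,[(193,255.5),(315,254.5)],.02);print(Q.mean(0)+.055*np.array([-np.sin(t),np.cos(t),0]))
E
```

```text
[[ 0.5844 -0.1604  0.05  ]
 [ 0.6424 -0.1497  0.05  ]
 [ 0.6543 -0.2071  0.05  ]
 [ 0.5943 -0.2182  0.05  ]] [ 0.6188486  -0.18383697  0.05      ]
[ 0.60761371 -0.12872505  0.02      ] [ 0.61754226 -0.18282148  0.02      ]
[ 0.6181426  -0.18048934  0.02      ]
```

Call:
{"name": "step_arm", "arguments": {"steps": "-0.008 -0.028 0 0 0 0 1;-0.008 -0.028 0 0 0 0 1;-0.008 -0.028 0 0 0 0 1;-0.008 -0.028 0 0 0 0 1;-0.008 -0.028 0 0 0 0 1;-0.008 -0.028 0 0 0 0 1;-0.008 -0.028 0 0 0 0 1;-0.008 -0.028 0 0 0 0 1;-0.008 -0.0295 0 0 0 0 1;0 0 0 0 0 0 1"}}

```text
clock: 9.57
tcp_pos: [0.375, -0.3029, 0.1278]
tcp_rot: [-179.7, -0.0, 100.0]
ft_force: [-0.5, -0.1, -0.3]
grip_width: 1.003
```

Call:
{"name": "step_arm", "arguments": {"steps": "0 0 0.01 0 0 0 1;0 0 0.02 0 0 0 1;0 0 0.02 0 0 0 1;0 0 0.015 0 0 0 1;0 0 0.01 0 0 0 1;0 0 0 0 0 0 1;0 0 0 0 0 0 1;0 0 0 0 0 0 1;0 0 0 0 0 0 1;0 0 0 0 0 0 1"}}

```text
clock: 10.4
tcp_pos: [0.3819, -0.3001, 0.0548]
tcp_rot: [179.9, 0.1, 100.5]
ft_force: [-0.3, 0.5, -0.0]
grip_width: 1.0
```

```bash
python3 look.py w6; python3 -c "
from h import *
d(.3805,-.300,.003,100.4)"
```

```text
10.4 [ 0.3819 -0.3001  0.0548] [1.799e+02 1.000e-01 1.005e+02]
t 10.45 pos [ 0.3817 -0.3001  0.0546] rot [1.799e+02 1.000e-01 1.005e+02] j7 41.0 F [ 0.7 -0.3  0.6] g 0.998
 turn(tool) [0.05 0.08 0.06]  then shift(new tool)mm [ 0.3 -1.2 51.6]  | shift in present tool [ 0.4 -1.3 51.6]
```

View pics/w6.png

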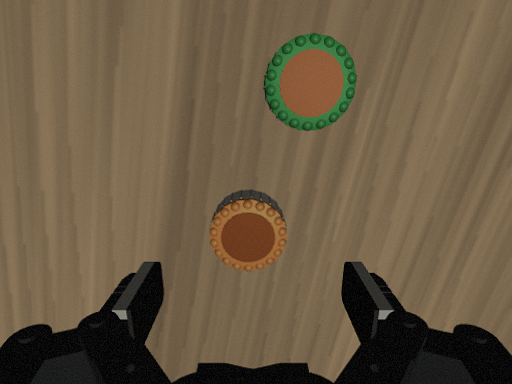

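```bash
python3 - <<'E'
from h import *
C=wcam('w6'); P=toplane(C,[(210,235),(287,235),(248,199),(248,271),(248.3,236.5)],.024);print(P.round(4)); print((P[0]+P[1])/2,(P[2]+P[3])/2)
d(.3805,-.300,.003,100.4)
E
```

```text
[[ 0.357  -0.303   0.024 ]
 [ 0.403  -0.2946  0.024 ]
 [ 0.3756 -0.2761  0.024 ]
 [ 0.3841 -0.3234  0.024 ]
 [ 0.3801 -0.2998  0.024 ]]
[ 0.38000297 -0.29878227  0.024     ] [ 0.37986622 -0.29978428  0.024     ]
t 10.45 pos [ 0.3817 -0.3001  0.0546] rot [1.799e+02 1.000e-01 1.005e+02] j7 41.0 F [ 0.7 -0.3  0.6] g 0.998
 turn(tool) [0.05 0.08 0.06]  then shift(new tool)mm [ 0.3 -1.2 51.6]  | shift in present tool [ 0.4 -1.3 51.6]
```

Call:
{"name": "step_arm", "arguments": {"steps": "0.0005 -0.0015 0.012 0 0 0 1;0 0 0.012 0 0 0 1;0 0 0.012 0 0 0 1;0 0 0.01 0 0 0 1;0 0 0.005 0 0 0 1;0 0 0 0 0 0 1;0 0 0 0 0 0 0;0 0 0 0 0 0 0;0 0 0 0 0 0 0;0 0 0 0 0 0 0", "newtons": 25}}

```text
clock: 11.28
tcp_pos: [0.3802, -0.2999, 0.0036]
tcp_rot: [180.0, 0.1, 100.5]
ft_force: [-1.5, -0.2, 3.0]
grip_width: 0.548
```

Call:
{"name": "step_arm", "arguments": {"steps": "0 0 0 0 0 0 0;0 0 0 0 0 0 0;0 0 0 0 0 0 0;0 0 0 0 0 0 0;0 0 0 0 0 0 0;0 0 0 0 0 0 0;0 0 -0.01 0 0 0 0;0 0 -0.015 0 0 0 0;0 0 -0.015 0 0 0 0;0 0 0 0 0 0 0"}}

```text
clock: 12.12
tcp_pos: [0.3812, -0.3006, 0.0455]
tcp_rot: [179.8, 0.2, 100.5]
ft_force: [0.3, 0.5, -0.7]
grip_width: 0.55
```

```bash
python3 look.py w7; python3 -c "
from h import *
d(.6183,-.1836,.13,100.4)"
```

```text
12.1167 [ 0.3812 -0.3006  0.0455] [179.8   0.2 100.5]
t 12.17 pos [ 0.3805 -0.3002  0.0442] rot [179.9   0.2 100.5] j7 41.0 F [-0.4 -0.7 -1.4] g 0.549
 turn(tool) [0.1  0.16 0.06]  then shift(new tool)mm [ 71.8 254.9 -85.8]  | shift in present tool [ 71.3 255.2 -85.5]
```

View pics/w7.png

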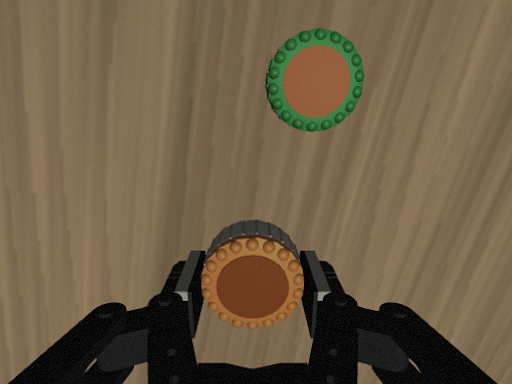

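Call:
{"name": "step_arm", "arguments": {"steps": "0 0 -0.03 0 0 0 0;0 0 -0.03 0 0 0 0;0.008 0.0283 -0.025 0 0 0 0;0.008 0.0283 0 0 0 0 0;0.008 0.0283 0 0 0 0 0;0.008 0.0283 0 0 0 0 0;0.008 0.0283 0 0 0 0 0;0.008 0.0283 0 0 0 0 0;0.008 0.0283 0 0 0 0 0;0.008 0.0283 0 0 0 0 0"}}

```text
clock: 13.0
tcp_pos: [0.591, -0.1946, 0.1263]
tcp_rot: [-179.9, -0.1, 100.4]
ft_force: [0.4, 0.2, -0.3]
grip_width: 0.549
```

Call:
{"name": "step_arm", "arguments": {"steps": "0.0075 0.028 0 0 0 0 0;0 0 0 0 0 0 0;0 0 0 0 0 0 0;0 0 0.01 0 0 0 0;0 0 0.015 0 0 0 0;0 0 0.015 0 0 0 0;0 0 0.01 0 0 0 0;0 0 0 0 0 0 0;0 0 0 0 0 0 0;0 0 0 0 0 0 0"}}

```text
clock: 13.83
tcp_pos: [0.6169, -0.1835, 0.0784]
tcp_rot: [180.0, 0.0, 100.4]
ft_force: [-0.0, -0.3, 0.5]
grip_width: 0.55
```

```bash
python3 look.py w8; python3 -c "
from h import *
d(.6183,-.1836,.0545,100.4)"
```

```text
13.8333 [ 0.6169 -0.1835  0.0784] [180.    0.  100.4]
t 13.88 pos [ 0.6172 -0.1834  0.0788] rot [1.799e+02 1.000e-01 1.004e+02] j7 14.0 F [ 0.3 -0.7  0.5] g 0.55
 turn(tool) [0.07 0.06 0.04]  then shift(new tool)mm [-0.4  1.  24.3]  | shift in present tool [-0.4  1.  24.3]
```

View pics/w8.png

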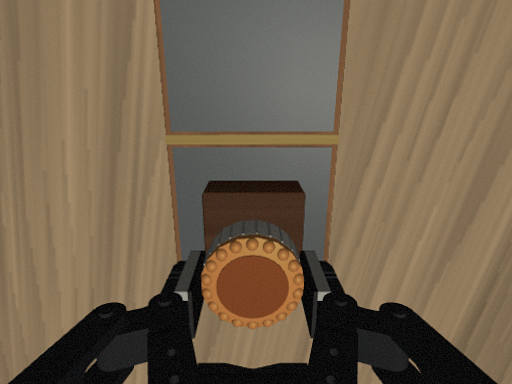

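Call:
{"name": "step_arm", "arguments": {"steps": "0 0.0007 0.008 0 0 0 0;0 0 0.008 0 0 0 0;0 0 0.005 0 0 0 0;0 0 0.003 0 0 0 0;0 0 0 0 0 0 0;0 0 0 0 0 0 0;0 0 0 0 0 0 0;0 0 0 0 0 0 0;0 0 0 0 0 0 0;0 0 0 0 0 0 0"}}

```text
clock: 14.72
tcp_pos: [0.6175, -0.1827, 0.0537]
tcp_rot: [-180.0, -0.0, 100.5]
ft_force: [-1.1, 0.7, 1.3]
grip_width: 0.547
```

```bash
python3 -c "
from h import *
d(.6183,-.1836,.0535,100.4)"
```

```text
t 14.72 pos [ 0.6175 -0.1827  0.0537] rot [-180.    -0.   100.5] j7 13.0 F [-1.1  0.7  1.3] g 0.547
 turn(tool) [-0.   -0.    0.07]  then shift(new tool)mm [-1.   0.7  0.2]  | shift in present tool [-1.   0.7  0.2]
```

Release, lift, and look.

Call:
{"name": "step_arm", "arguments": {"steps": "0 0 0 0 0 0 0.65;0 0 0 0 0 0 0.75;0 0 0 0 0 0 0.85;0 0 0 0 0 0 1;0 0 0 0 0 0 1;0 0 0 0 0 0 1;0 0 0 0 0 0 1;0 0 -0.01 0 0 0 1;0 0 -0.02 0 0 0 1;0 0 -0.025 0 0 0 1"}}

```text
clock: 15.55
tcp_pos: [0.6162, -0.1824, 0.1083]
tcp_rot: [-179.8, -0.1, 100.5]
ft_force: [0.5, -0.6, 1.1]
grip_width: 1.0
```

Call:
{"name": "step_arm", "arguments": {"steps": "0 0 -0.02 0 0 0 1;0 0 -0.01 0 0 0 1;0 0 0 0 0 0 1;0 0 0 0 0 0 1;0 0 0 0 0 0 1;0 0 0 0 0 0 1;0 0 0 0 0 0 1;0 0 0 0 0 0 1;0 0 0 0 0 0 1;0 0 0 0 0 0 1"}}

```text
clock: 16.38
tcp_pos: [0.6174, -0.1827, 0.1385]
tcp_rot: [-180.0, -0.0, 100.5]
ft_force: [-0.4, -0.2, 0.4]
grip_width: 1.001
```

```bash
python3 look.py w9; python3 -c "
from h import *
d(.375,.3093,.14,41.1)"
```

```text
16.3833 [ 0.6174 -0.1827  0.1385] [-180.    -0.   100.5]
t 16.43 pos [ 0.6174 -0.1827  0.1386] rot [-180.    -0.   100.5] j7 15.0 F [-0.2 -0.4 -0.6] g 1.003
 turn(tool) [-2.000e-02 -0.000e+00  5.937e+01]  then shift(new tool)mm [ 140.7 -530.1   -1.4]  | shift in present tool [ 527.8 -149.    -1.3]
```

View pics/w9.png

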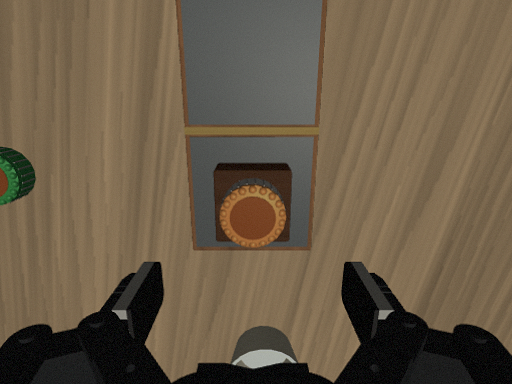

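```bash
python3 - <<'E'
from h import *
C=wcam('w9'); 
P=toplane(C,[(219,217),(286,217),(252.5,183),(252.5,249)],.074);print('tart',((P[0]+P[1])/2).round(4),((P[2]+P[3])/2).round(4),np.linalg.norm(P[2]-P[3]),np.linalg.norm(P[0]-P[1]))
P=toplane(C,[(214.5,172),(291.5,172),(290,241.5),(216,241.5)],.05);print('riser',P.mean(0))
E
```

```text
tart [ 0.6181 -0.1824  0.074 ] [ 0.6181 -0.1825  0.074 ] 0.05038584278819432 0.047703470098756466
riser [ 0.61885834 -0.18414851  0.05      ]
```

Call:
{"name": "step_arm", "arguments": {"steps": "0 0 0 0 0 6.6 1;0 0 0 0 0 6.6 1;0 0 0 0 0 6.6 1;0 0 0 0 0 6.6 1;0 0 0 0 0 6.6 1;0 0 0 0 0 6.6 1;0 0 0 0 0 6.6 1;0 0 0 0 0 6.6 1;0 0 0 0 0 6.6 1;0.008 -0.029 0 0 0 0 1"}}

```text
clock: 17.27
tcp_pos: [0.6053, -0.1622, 0.1385]
tcp_rot: [179.8, 0.1, 40.3]
ft_force: [-0.8, -1.7, 1.2]
grip_width: 0.998
```

Call:
{"name": "step_arm", "arguments": {"steps": "0.008 -0.03 0 0 0 0 1;0.008 -0.03 0 0 0 0 1;0.008 -0.03 0 0 0 0 1;0.008 -0.03 0 0 0 0 1;0.008 -0.03 0 0 0 0 1;0.008 -0.03 0 0 0 0 1;0.008 -0.03 0 0 0 0 1;0.008 -0.03 0 0 0 0 1;0.008 -0.03 0 0 0 0 1;0.008 -0.03 0 0 0 0 1"}}

```text
clock: 18.1
tcp_pos: [0.4669, 0.1244, 0.139]
tcp_rot: [180.0, -0.0, 41.1]
ft_force: [0.7, 0.2, 1.0]
grip_width: 0.998
```

Call:
{"name": "step_arm", "arguments": {"steps": "0.008 -0.03 0 0 0 0 1;0.008 -0.03 0 0 0 0 1;0.008 -0.03 0 0 0 0 1;0.008 -0.03 0 0 0 0 1;0.008 -0.03 0 0 0 0 1;0.008 -0.03 0 0 0 0 1;0.005 -0.021 0 0 0 0 1;0 0 0 0 0 0 1;0 0 0 0 0 0 1;0 0 0 0 0 0 1"}}

```text
clock: 18.93
tcp_pos: [0.376, 0.3088, 0.1387]
tcp_rot: [180.0, 0.0, 41.0]
ft_force: [-0.0, -1.3, 0.3]
grip_width: 1.001
```

Call:
{"name": "step_arm", "arguments": {"steps": "0 0 0 0 0 0 1;0 0 0 0 0 0 1;0 0 0.015 0 0 0 1;0 0 0.02 0 0 0 1;0 0 0.02 0 0 0 1;0 0 0.015 0 0 0 1;0 0 0 0 0 0 1;0 0 0 0 0 0 1;0 0 0 0 0 0 1;0 0 0 0 0 0 1"}}

```text
clock: 19.77
tcp_pos: [0.3766, 0.3099, 0.07]
tcp_rot: [180.0, -0.1, 41.0]
ft_force: [0.8, 0.6, 0.5]
grip_width: 0.999
```

```bash
python3 look.py w10; python3 -c "
from h import *
d(.375,.3093,.004,41.1)"
```

```text
19.7667 [0.3766 0.3099 0.07  ] [ 1.8e+02 -1.0e-01  4.1e+01]
t 19.82 pos [0.3765 0.3099 0.0699] rot [ 1.8e+02 -1.0e-01  4.1e+01] j7 -99.0 F [ 0.  -0.6  0.1] g 1.002
 turn(tool) [ 0.04 -0.12 -0.06]  then shift(new tool)mm [-1.5 -0.6 65.9]  | shift in present tool [-1.7 -0.6 65.9]
```

View pics/w10.png

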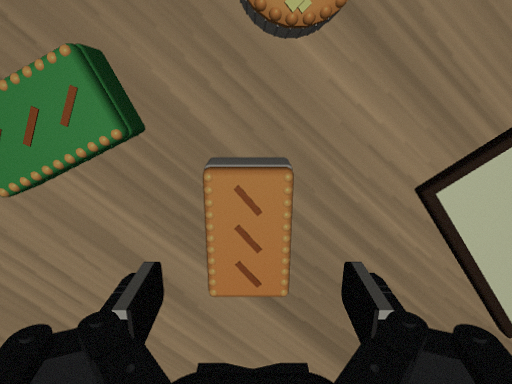

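```bash
python3 - <<'E'
from h import *
C=wcam('w10'); P=toplane(C,[(204,168),(293.5,168),(288.5,297),(208.5,297)],.036);print(P.round(4),P.mean(0))
for a,b in((3,0),(2,1)):
  v=P[b]-P[a];print(np.linalg.norm(v),np.degrees(np.arctan2(v[1],v[0])))
m=P.mean(0)
d(m[0],m[1],.004,41.0)
E
```

```text
[[0.3912 0.3589 0.036 ]
 [0.425  0.3199 0.036 ]
 [0.3593 0.2625 0.036 ]
 [0.3245 0.3026 0.036 ]] [0.37500077 0.31100225 0.036     ]
0.08720376004062244 40.180194119664904
0.08723727314284611 41.165969382828266
t 19.82 pos [0.3765 0.3099 0.0699] rot [ 1.8e+02 -1.0e-01  4.1e+01] j7 -99.0 F [ 0.  -0.6  0.1] g 1.002
 turn(tool) [ 0.04 -0.12  0.04]  then shift(new tool)mm [-0.4 -1.9 65.9]  | shift in present tool [-0.5 -1.9 65.9]
```

Call:
{"name": "step_arm", "arguments": {"steps": "-0.0005 -0.0015 0.012 0 0 0.2 1;0 0 0.015 0 0 0 1;0 0 0.015 0 0 0 1;0 0 0.012 0 0 0 1;0 0 0.007 0 0 0 1;0 0 0.003 0 0 0 1;0 0 0 0 0 0 1;0 0 0 0 0 0 0;0 0 0 0 0 0 0;0 0 0 0 0 0 0", "newtons": 40}}

```text
clock: 20.65
tcp_pos: [0.3749, 0.3109, 0.0057]
tcp_rot: [180.0, -0.1, 40.9]
ft_force: [1.7, 0.6, 0.3]
grip_width: 0.628
```

Call:
{"name": "step_arm", "arguments": {"steps": "0 0 0 0 0 0 0;0 0 0 0 0 0 0;0 0 0 0 0 0 0;0 0 0 0 0 0 0;0 0 0 0 0 0 0;0 0 -0.01 0 0 0 0;0 0 -0.015 0 0 0 0;0 0 -0.015 0 0 0 0;0 0 0 0 0 0 0;0 0 0 0 0 0 0"}}

```text
clock: 21.48
tcp_pos: [0.3747, 0.3102, 0.0452]
tcp_rot: [179.9, -0.1, 40.8]
ft_force: [0.4, 0.6, -2.1]
grip_width: 0.624
```

```bash
python3 look.py w11; python3 -c "
from h import *
d(.5976,-.075,.16,10.4)"
```

```text
21.4833 [0.3747 0.3102 0.0452] [ 1.799e+02 -1.000e-01  4.080e+01]
t 21.53 pos [0.3742 0.3097 0.0445] rot [180.    0.   40.8] j7 -102.0 F [-0.1 -0.3 -1.8] g 0.623
 turn(tool) [4.000e-02 2.000e-02 3.045e+01]  then shift(new tool)mm [ 150.3  418.7 -115.5]  | shift in present tool [ -82.6  437.2 -115.2]
```

View pics/w11.png

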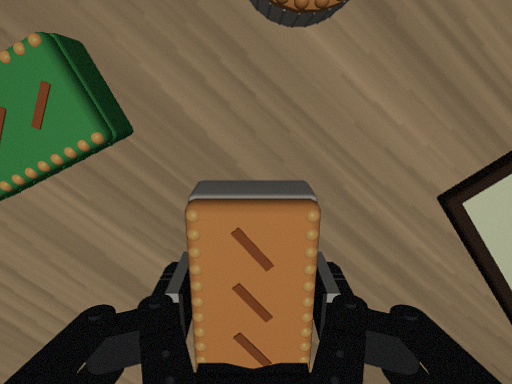

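Call:
{"name": "step_arm", "arguments": {"steps": "0 0 -0.03 0 0 0 0;0 0 -0.03 0 0 0 0;0 0 -0.03 0 0 0 0;0 0 -0.025 0 0 6.1 0;0 0 0 0 0 6.1 0;0 0 0 0 0 6.1 0;0 0 0 0 0 6.1 0;0 0 0 0 0 6.1 0;0.009 0.025 0 0 0 0 0;0.009 0.025 0 0 0 0 0"}}

```text
clock: 22.37
tcp_pos: [0.3997, 0.2647, 0.1586]
tcp_rot: [180.0, 0.1, 10.6]
ft_force: [1.6, -0.7, -2.5]
grip_width: 0.626
```

Call:
{"name": "step_arm", "arguments": {"steps": "0.01 0.028 0 0 0 0 0;0.01 0.028 0 0 0 0 0;0.01 0.028 0 0 0 0 0;0.01 0.028 0 0 0 0 0;0.01 0.028 0 0 0 0 0;0.01 0.028 0 0 0 0 0;0.01 0.028 0 0 0 0 0;0.01 0.028 0 0 0 0 0;0.01 0.028 0 0 0 0 0;0.01 0.028 0 0 0 0 0"}}

```text
clock: 23.2
tcp_pos: [0.5493, 0.0053, 0.1581]
tcp_rot: [-180.0, 0.2, 10.4]
ft_force: [0.6, 1.1, -0.8]
grip_width: 0.624
```

Call:
{"name": "step_arm", "arguments": {"steps": "0.01 0.028 0 0 0 0 0;0.01 0.028 0 0 0 0 0;0.009 0.025 0 0 0 0 0;0.003 0.008 0 0 0 0 0;0 0 0 0 0 0 0;0 0 0 0 0 0 0;0 0 0 0 0 0 0;0 0 0 0 0 0 0;0 0 0 0 0 0 0;0 0 0 0 0 0 0"}}

```text
clock: 24.03
tcp_pos: [0.597, -0.0738, 0.16]
tcp_rot: [180.0, -0.0, 10.5]
ft_force: [-0.9, -0.2, -1.9]
grip_width: 0.622
```

```bash
python3 look.py w12; python3 -c "
from h import *
d(.5976,-.075,.0265,10.4)"
```

```text
24.0333 [ 0.597  -0.0738  0.16  ] [180.   -0.   10.5]
t 24.08 pos [ 0.5971 -0.0741  0.1601] rot [180.   -0.   10.4] j7 -81.0 F [ 1.5  0.6 -2.3] g 0.631
 turn(tool) [ 0.02 -0.01  0.03]  then shift(new tool)mm [  0.3   1.  133.6]  | shift in present tool [  0.3   0.9 133.6]
```

View pics/w12.png

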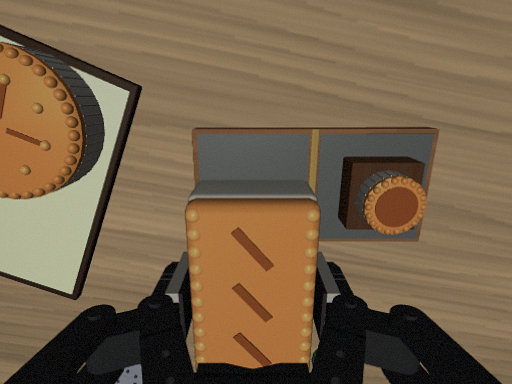

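Call:
{"name": "step_arm", "arguments": {"steps": "0 0.0007 0.015 0 0 0 0;0 0 0.02 0 0 0 0;0 0 0.02 0 0 0 0;0 0 0.02 0 0 0 0;0 0 0.02 0 0 0 0;0 0 0.015 0 0 0 0;0 0 0.01 0 0 0 0;0 0 0.007 0 0 0 0;0 0 0.004 0 0 0 0;0 0 0.002 0 0 0 0"}}

```text
clock: 24.92
tcp_pos: [0.5976, -0.0756, 0.0268]
tcp_rot: [180.0, -0.0, 10.4]
ft_force: [0.5, -0.1, -2.0]
grip_width: 0.623
```

Call:
{"name": "step_arm", "arguments": {"steps": "0 0 0 0 0 0 0;0 0 0 0 0 0 0;0 0 0 0 0 0 0;0 0 0 0 0 0 0;0 0 0 0 0 0 0;0 0 0 0 0 0 0;0 0 0 0 0 0 0;0 0 0 0 0 0 0;0 0 0 0 0 0 0;0 0 0 0 0 0 0"}}

```text
clock: 25.75
tcp_pos: [0.5973, -0.0756, 0.0268]
tcp_rot: [180.0, 0.0, 10.4]
ft_force: [0.0, -0.3, -2.6]
grip_width: 0.623
```

```bash
python3 -c "
from h import *
d(.5976,-.075,.0260,10.4)"
```

```text
t 25.75 pos [ 0.5973 -0.0756  0.0268] rot [180.    0.   10.4] j7 -84.0 F [ 0.  -0.3 -2.6] g 0.623
 turn(tool) [ 0.    0.01 -0.03]  then shift(new tool)mm [ 0.4 -0.5  0.8]  | shift in present tool [ 0.4 -0.5  0.8]
```

Call:
{"name": "step_arm", "arguments": {"steps": "0 0 0.001 0 0 0 0;0 0 0 0 0 0 0;0 0 0 0 0 0 0.72;0 0 0 0 0 0 0.82;0 0 0 0 0 0 1;0 0 0 0 0 0 1;0 0 0 0 0 0 1;0 0 0 0 0 0 1;0 0 0 0 0 0 1;0 0 -0.01 0 0 0 1"}}

```text
clock: 26.58
tcp_pos: [0.5957, -0.0755, 0.0342]
tcp_rot: [-179.9, 0.2, 10.4]
ft_force: [-0.4, -1.2, -1.0]
grip_width: 1.005
```

Call:
{"name": "step_arm", "arguments": {"steps": "0 0 -0.015 0 0 0 1;0 0 -0.025 0 0 0 1;0 0 -0.025 0 0 0 1;0 0 -0.025 0 0 0 1;0 0 -0.02 0 0 0 1;0 0 0 0 0 0 1;0 0 0 0 0 0 1;0 0 0 0 0 0 1;0 0 0 0 0 0 1;0 0 0 0 0 0 1"}}

```text
clock: 27.42
tcp_pos: [0.5965, -0.0755, 0.1445]
tcp_rot: [-180.0, 0.1, 10.4]
ft_force: [-0.6, -0.1, 0.0]
grip_width: 0.998
```

```bash
python3 look.py w13; python3 -c "
from h import *
d(.5035,.3885,.14,10.4)"
```

```text
27.4167 [ 0.5965 -0.0755  0.1445] [-1.80e+02  1.00e-01  1.04e+01]
t 27.47 pos [ 0.5966 -0.0755  0.1446] rot [-1.80e+02  1.00e-01  1.04e+01] j7 -81.0 F [-0.6  0.6 -0.3] g 1.002
 turn(tool) [-0.04  0.12 -0.03]  then shift(new tool)mm [  -7.8 -473.2    4.6]  | shift in present tool [  -8.  -473.2    5. ]
```

View pics/w13.png

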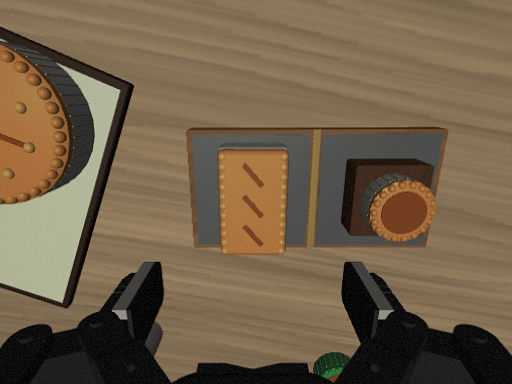

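```bash
python3 - <<'E'
from h import *
C=wcam('w13'); P=toplane(C,[(218.5,151),(288,151),(285.5,255),(221,255)],.056);print(P.round(4),P.mean(0))
v=P[0]-P[3];print(np.degrees(np.arctan2(v[1],v[0])));v=P[1]-P[2];print(np.degrees(np.arctan2(v[1],v[0])))
P=toplane(C,[(188,129),(447,129),(426,246.5),(195,246.5)],.02);print('stand',P.mean(0)); 
E
```

```text
[[ 0.635  -0.043   0.056 ]
 [ 0.6442 -0.0937  0.056 ]
 [ 0.5596 -0.1102  0.056 ]
 [ 0.55   -0.0576  0.056 ]] [ 0.59719214 -0.07612227  0.056     ]
9.719688527424546
11.033189271787892
stand [ 0.60772398 -0.12880433  0.02      ]
```

Call:
{"name": "step_arm", "arguments": {"steps": "0 -0.025 0 0 0 0 1;0 -0.03 0 0 0 0 1;0 -0.03 0 0 0 0 1;0 -0.03 0 0 0 0 1;0 -0.03 0 0 0 0 1;0 -0.03 0 0 0 0 1;0 -0.03 0 0 0 0 1;0 -0.03 0 0 0 0 1;0 -0.03 0 0 0 0 1;-0.002 -0.03 0 0 0 0 1"}}

```text
clock: 28.3
tcp_pos: [0.5418, 0.2154, 0.1451]
tcp_rot: [180.0, 0.0, 10.4]
ft_force: [0.5, -0.6, -0.1]
grip_width: 0.999
```

Call:
{"name": "step_arm", "arguments": {"steps": "-0.002 -0.03 0 0 0 0 1;-0.002 -0.03 0 0 0 0 1;-0.002 -0.03 0 0 0 0 1;0 -0.03 0 0 0 0 1;0 -0.03 0 0 0 0 1;0 -0.028 0 0 0 0 1;0 0 0 0 0 0 1;0 0 0 0 0 0 1;0 0 0.025 0 0 0 1;0 0 0.025 0 0 0 1"}}

```text
clock: 29.13
tcp_pos: [0.5063, 0.3875, 0.0963]
tcp_rot: [180.0, -0.2, 10.3]
ft_force: [1.5, 0.3, -0.6]
grip_width: 1.002
```

Call:
{"name": "step_arm", "arguments": {"steps": "0 0 0.015 0 0 0 1;0 0 0 0 0 0 1;0 0 0 0 0 0 1;0 0 0 0 0 0 1;0 0 0 0 0 0 1;0 0 0 0 0 0 1;0 0 0 0 0 0 1;0 0 0 0 0 0 1;0 0 0 0 0 0 1;0 0 0 0 0 0 1"}}

```text
clock: 29.97
tcp_pos: [0.5044, 0.3883, 0.081]
tcp_rot: [180.0, -0.0, 10.4]
ft_force: [0.6, -0.4, -0.6]
grip_width: 1.0
```

```bash
python3 look.py w14; python3 -c "
from h import *
d(.5035,.3885,.006,10.4)"
```

```text
29.9667 [0.5044 0.3883 0.081 ] [180.   -0.   10.4]
t 30.02 pos [0.5044 0.3883 0.0808] rot [180.   -0.   10.4] j7 -132.0 F [-0.3 -0.3  0.3] g 0.996
 turn(tool) [ 0.01 -0.   -0.03]  then shift(new tool)mm [-0.8 -0.4 74.8]  | shift in present tool [-0.8 -0.4 74.8]
```

View pics/w14.png

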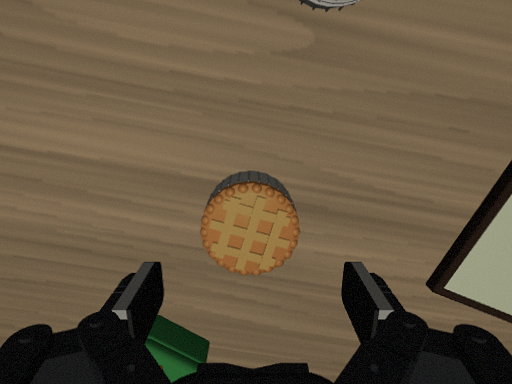

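```bash
python3 - <<'E'
from h import *
C=wcam('w14'); P=toplane(C,[(200.5,230),(299.5,230),(250,182),(250,275)],.040);print(P.round(4),(P[0]+P[1])/2,(P[2]+P[3])/2,np.linalg.norm(P[0]-P[1]),np.linalg.norm(P[2]-P[3]))
v=np.load('pics/w14.npy'); R=Ro.from_euler('xyz',v[3:],degrees=True)
print('green corner tool', R.inv().apply(toplane(C,[(209,350),(152,315)],.036)-v[:3]))
m=(P.mean(0)); d(m[0],m[1],.008,10.4)
E
```

```text
[[0.4997 0.4211 0.04  ]
 [0.511  0.3588 0.04  ]
 [0.5366 0.3956 0.04  ]
 [0.4729 0.3841 0.04  ]] [0.50533497 0.38995382 0.04      ] [0.50474137 0.38984954 0.04      ] 0.06335139250138952 0.0647015797236719
green corner tool [[-0.09851107 -0.03257673  0.04492557]
 [-0.06693797 -0.07216609  0.04493035]]
t 30.02 pos [0.5044 0.3883 0.0808] rot [180.   -0.   10.4] j7 -132.0 F [-0.3 -0.3  0.3] g 0.996
 turn(tool) [ 0.01 -0.   -0.03]  then shift(new tool)mm [ 0.9 -1.5 72.8]  | shift in present tool [ 0.9 -1.5 72.8]
```

Call:
{"name": "step_arm", "arguments": {"steps": "0.0005 -0.0015 0.012 0 0 0 1;0 0 0.015 0 0 0 1;0 0 0.015 0 0 0 1;0 0 0.015 0 0 0 1;0 0 0.01 0 0 0 1;0 0 0.005 0 0 0 1;0 0 0.001 0 0 0 1;0 0 0 0 0 0 0;0 0 0 0 0 0 0;0 0 0 0 0 0 0"}}

```text
clock: 30.85
tcp_pos: [0.5052, 0.3904, 0.0088]
tcp_rot: [-180.0, -0.1, 10.4]
ft_force: [0.5, 0.8, -1.7]
grip_width: 0.744
```

Call:
{"name": "step_arm", "arguments": {"steps": "0 0 0 0 0 0 0;0 0 0 0 0 0 0;0 0 0 0 0 0 0;0 0 0 0 0 0 0;0 0 0 0 0 0 0;0 0 -0.01 0 0 0 0;0 0 -0.015 0 0 0 0;0 0 -0.015 0 0 0 0;0 0 0 0 0 0 0;0 0 0 0 0 0 0"}}

```text
clock: 31.68
tcp_pos: [0.5055, 0.3905, 0.0495]
tcp_rot: [-179.9, -0.2, 10.4]
ft_force: [0.3, -0.3, -2.8]
grip_width: 0.746
```

```bash
python3 look.py w15; python3 -c "
from h import *
d(.505,.152,.14,10.4)"
```

```text
31.6833 [0.5055 0.3905 0.0495] [-179.9   -0.2   10.4]
t 31.73 pos [0.5048 0.3898 0.0484] rot [-1.80e+02 -1.00e-01  1.04e+01] j7 -133.0 F [ 0.  -0.1 -2.3] g 0.745
 turn(tool) [-0.   -0.05 -0.04]  then shift(new tool)mm [-42.8 233.9 -91.6]  | shift in present tool [-42.5 234.  -91.7]
```

View pics/w15.png

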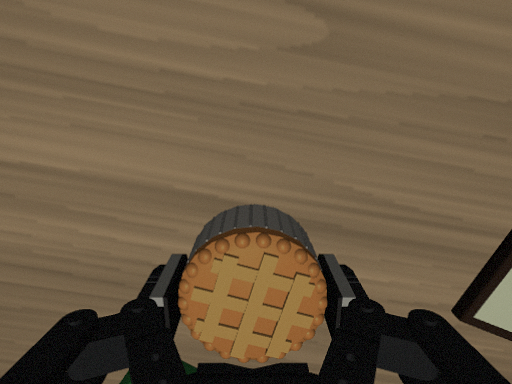

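Call:
{"name": "step_arm", "arguments": {"steps": "0 0 -0.03 0 0 0 0;0 0 -0.03 0 0 0 0;0 0 -0.03 0 0 0 0;-0.005 0.026 0 0 0 0 0;-0.005 0.026 0 0 0 0 0;-0.005 0.026 0 0 0 0 0;-0.005 0.026 0 0 0 0 0;-0.005 0.026 0 0 0 0 0;-0.005 0.026 0 0 0 0 0;-0.005 0.026 0 0 0 0 0"}}

```text
clock: 32.57
tcp_pos: [0.5021, 0.2029, 0.1369]
tcp_rot: [180.0, 0.1, 10.4]
ft_force: [1.2, -0.4, -2.5]
grip_width: 0.745
```

Call:
{"name": "step_arm", "arguments": {"steps": "-0.005 0.026 0 0 0 0 0;-0.003 0.026 0 0 0 0 0;0 0 0 0 0 0 0;0 0 0 0 0 0 0;0 0 0 0 0 0 0;0 0 0 0 0 0 0;0 0 0 0 0 0 0;0 0 0 0 0 0 0;0 0 0 0 0 0 0;0 0 0 0 0 0 0"}}

```text
clock: 33.4
tcp_pos: [0.5043, 0.1524, 0.1377]
tcp_rot: [-180.0, 0.0, 10.4]
ft_force: [-0.1, -0.1, -2.3]
grip_width: 0.749
```

```bash
python3 look.py w16; python3 -c "
from h import *
d(.505,.152,.0205,10.4)"
```

```text
33.4 [0.5043 0.1524 0.1377] [-180.     0.    10.4]
t 33.45 pos [0.5043 0.1522 0.1377] rot [-180.     0.    10.4] j7 -104.0 F [-0.5  1.  -2.4] g 0.748
 turn(tool) [-0.    0.01 -0.  ]  then shift(new tool)mm [  0.6   0.4 117.2]  | shift in present tool [  0.7   0.4 117.2]
```

View pics/w16.png

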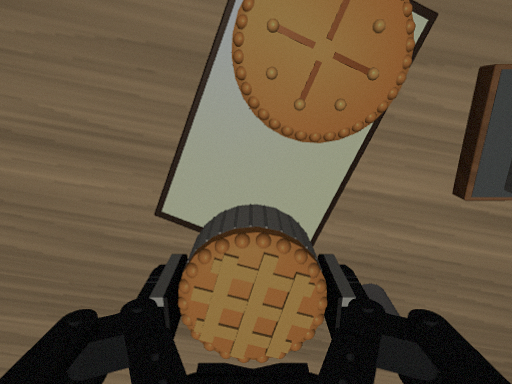

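```bash
python3 - <<'E'
from h import *
C=wcam('w16'); t=np.radians(-12.5); R=np.array([[np.cos(t),-np.sin(t)],[np.sin(t),np.cos(t)]]); c=np.array([.5687,.1375])
print('FL meas',toplane(C,[(156,214)],.012),'pred',c+R@[-.12,.075]); print('big',toplane(C,[(323.5,44)],.058), c+R@[.055,0]); print('BR',toplane(C,[(437,14)],.012),c+R@[.12,-.075]); print(c+R@[-.065,0])
print('FR edge pt',R.T@(toplane(C,[(315,243),(381,128)],.012)[:,:2]-c).T)
E
```

```text
FL meas [[0.46851985 0.23564621 0.012     ]] pred [0.46777745 0.23669495]
big [[0.62449966 0.12798418 0.058     ]] [0.62239628 0.12559582]
BR [[0.66700442 0.04145564 0.012     ]] [0.66962255 0.03830505]
[0.50524076 0.15156857]
FR edge pt [[-0.08871563  0.02824656]
 [-0.07350601 -0.0767318 ]]
```

Call:
{"name": "step_arm", "arguments": {"steps": "0.0005 0.0004 0.015 0 0 0 0;0 0 0.02 0 0 0 0;0 0 0.02 0 0 0 0;0 0 0.02 0 0 0 0;0 0 0.015 0 0 0 0;0 0 0.012 0 0 0 0;0 0 0.007 0 0 0 0;0 0 0.005 0 0 0 0;0 0 0.002 0 0 0 0;0 0 0 0 0 0 0"}}

```text
clock: 34.28
tcp_pos: [0.5052, 0.1517, 0.0219]
tcp_rot: [180.0, -0.0, 10.4]
ft_force: [-0.4, -0.7, -2.6]
grip_width: 0.745
```

Call:
{"name": "step_arm", "arguments": {"steps": "0 0 0 0 0 0 0;0 0 0 0 0 0 0;0 0 0 0 0 0 0;0 0 0 0 0 0 0;0 0 0 0 0 0 0;0 0 0 0 0 0 0;0 0 0 0 0 0 0;0 0 0 0 0 0 0;0 0 0 0 0 0 0;0 0 0 0 0 0 0"}}

```text
clock: 35.12
tcp_pos: [0.5049, 0.1516, 0.0218]
tcp_rot: [180.0, 0.0, 10.4]
ft_force: [0.7, 0.5, -2.5]
grip_width: 0.743
```

Call:
{"name": "step_arm", "arguments": {"steps": "0 0 0.001 0 0 0 0;0 0 0 0 0 0 0;0 0 0 0 0 0 0;0 0 0 0 0 0 0.85;0 0 0 0 0 0 1;0 0 0 0 0 0 1;0 0 0 0 0 0 1;0 0 0 0 0 0 1;0 0 0 0 0 0 1;0 0 -0.01 0 0 0 1"}}

```text
clock: 35.95
tcp_pos: [0.5035, 0.1511, 0.0295]
tcp_rot: [180.0, 0.2, 10.4]
ft_force: [-0.6, -0.2, -0.2]
grip_width: 1.001
```

Call:
{"name": "step_arm", "arguments": {"steps": "0 0 -0.015 0 0 0 1;0 0 -0.025 0 0 0 1;0 0 -0.025 0 0 0 1;0 0 -0.025 0 0 0 1;0 0 -0.025 0 0 0 1;0 0 0 0 0 0 1;0 0 0 0 0 0 1;0 0 0 0 0 0 1;0 0 0 0 0 0 1;0 0 0 0 0 0 1"}}

```text
clock: 36.78
tcp_pos: [0.5041, 0.1513, 0.1446]
tcp_rot: [180.0, 0.1, 10.4]
ft_force: [0.2, 0.0, 0.7]
grip_width: 1.0
```

```bash
python3 look.py w17; python3 - <<'E'
from h import *
cv2.imwrite('pics/side1.png',r.get_image('side')[:,:,::-1])
E
```

```text
36.7833 [0.5041 0.1513 0.1446] [1.80e+02 1.00e-01 1.04e+01]
```

View pics/w17.png

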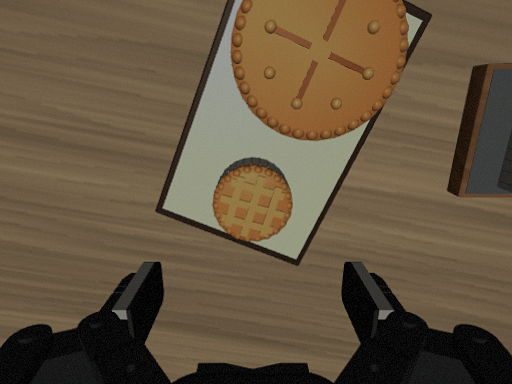

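View pics/side1.png

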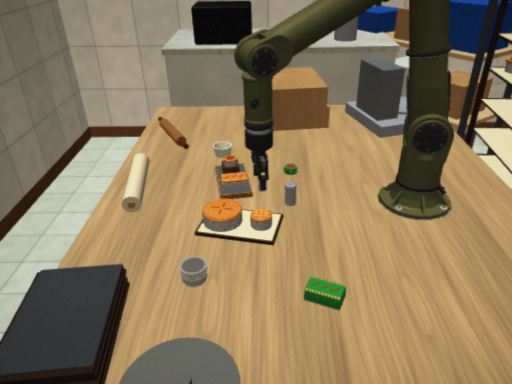

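```bash
python3 - <<'E'
from h import *
C=wcam('w17'); P=toplane(C,[(213,203),(292,203),(252.5,164),(252.5,242)],.052);print(P.mean(0).round(4),np.linalg.norm(P[0]-P[1]),np.linalg.norm(P[2]-P[3]))
K=toplane(C,[(157,211),(298,264)],.012); print('front corners',K.round(4), np.linalg.norm(K[0]-K[1]))
d(.46,.36,.25,10.4)
E
```

```text
[0.505  0.1513 0.052 ] 0.06288114170561648 0.0657797933730184
front corners [[0.4683 0.2356 0.012 ]
 [0.4371 0.0928 0.012 ]] 0.14624322540588433
t 36.88 pos [0.5043 0.1515 0.1448] rot [-1.80e+02  1.00e-01  1.04e+01] j7 -104.0 F [-0.6 -0.3  0.3] g 1.001
 turn(tool) [-0.01  0.11 -0.03]  then shift(new tool)mm [  -6.  -213.1 -105.2]  | shift in present tool [  -6.3 -213.1 -105.2]
```

Call:
{"name": "step_arm", "arguments": {"steps": "0 -0.01 -0.01 0 0 0 1;0 -0.025 -0.012 0 0 0 1;0 -0.025 -0.012 0 0 0 1;0 -0.025 -0.012 0 0 0 1;0 -0.025 -0.012 0 0 0 1;0 -0.025 -0.012 0 0 0 1;0 -0.025 -0.012 0 0 0 1;0 -0.025 -0.012 0 0 0 1;0 -0.015 -0.01 0 0 0 1;0 0 0 0 0 0 1"}}

```text
clock: 37.72
tcp_pos: [0.4669, 0.3544, 0.2527]
tcp_rot: [-179.7, -0.2, 10.8]
ft_force: [-0.3, 0.9, -0.2]
grip_width: 0.998
```

```bash
python3 - <<'E'
from h import *
im=r.get_image('top')[:,:,::-1]; cv2.imwrite('pics/top1.png',im)
cv2.imwrite('pics/top1z.png',cv2.resize(im[120:280,80:440],None,fx=2.2,fy=2.2))
E
```

```text
(no output)
```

View pics/top1z.png

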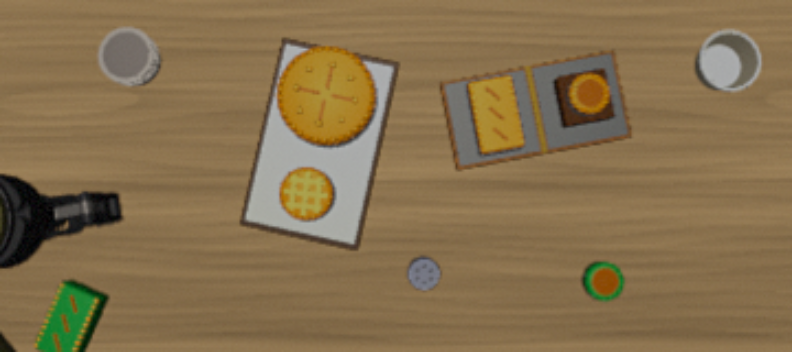

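Call:
{"name": "step_arm", "arguments": {"steps": "0 0 0 0 0 0 1;0 0 0 0 0 0 1;0 0 0 0 0 0 1;0 0 0 0 0 0 1;0 0 0 0 0 0 1;0 0 0 0 0 0 1;0 0 0 0 0 0 1;0 0 0 0 0 0 1;0 0 0 0 0 0 1;0 0 0 0 0 0 1"}}

```text
clock: 38.6
tcp_pos: [0.469, 0.3483, 0.2498]
tcp_rot: [180.0, -0.0, 10.4]
ft_force: [-0.2, -0.1, -0.1]
grip_width: 0.996
```

```bash
python3 -c "
from station import r
print(r.hand_in())"
```

```text
the job is handed in; nothing more can be done
None
```

The display is laid out as asked and handed in at about 38.6 s of the 96 s allowed. I placed the riser first, then the tart, the loaf pie and the lattice pie.

Last checks, from wrist camera pictures taken after each release:

| Item | Distance from its target |
|---|---|
| Riser, right panel | about 1–1.5 mm |
| Tart, on the riser | about 1–2 mm off the riser's centre |
| Loaf pie, left panel | about 1 mm; length within about 1° of the brass strip |
| Lattice pie, on the sheet | under 1 mm |

- **Whole scene:** the final top picture shows all four pieces upright and let go. By eye, the shaker, foil cups, ramekin and green look-alikes stand where they started. The arm is clear of everything.
- **Disagreements between readings:** sheet and stand positions differed by 1–4 mm between views, mainly at the sheet's far corner, seen near the edge of the picture. I used the values on which the top and wrist cameras agreed.
- No check failed.

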